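# Nudge the breakfast egg cup into the well of its saucer

## Task

A boiled egg was served carelessly: its egg cup stands off to one side on the saucer, beside the round well made for its foot. With light taps of the fingertips against the outside of the egg cup, slide it across the saucer until its foot drops into the well and it stands level there with the egg still upright in it. Pick nothing up, do not touch the egg or tip the cup over, leave the saucer where it stands, and leave the other breakfast things alone.

Things in the scene. Friction and masses are not known exactly. Their poses are not given: they have to be found in the camera images.
- egg_cup: round blue-grey stoneware egg cup, 30 mm high, 0.08-0.15 kg, egg loose in it. Origin: centre of its foot's underside, z up. Foot radius 24 mm, widest at the lip (outer radius 27 mm, 25-30 mm up), first met by an upright finger. Starts on the saucer's shoulder, 29-38 mm off the well's centre, any direction. Slides if pushed gently; pushed on once in the well, it tips or drags the saucer
- egg: brown hen's egg, 54 mm long, 42 mm thick, 0.06 kg, standing on end in the egg cup with its long axis upright; its top is about 65 mm above the cup's foot. Origin: on the shell at the side of the egg, so use point egg_mid for its place
- egg_mid (a point): the middle of the egg; about 38 mm above the centre of the egg cup's foot while the egg sits in the cup
- saucer: loose round blue-grey stoneware saucer, 168 mm across, 0.24 kg, on the worktop. Origin: centre of its underside, z up. A flat shoulder 6.2 mm above the worktop reaches from the well (radius 27.5 mm) out to radius 66 mm; from there the rim slopes up to 15 mm above the worktop at radius 84 mm
- saucer_well (a point): centre of the floor of the well, the round recess in the middle of the saucer: radius 27.5 mm, 2.2 mm deep, thin dark line round its steep edge; floor 4 mm above the worktop. The egg cup's foot fits in with 3.5 mm to spare all round, then standing 2.2 mm lower. Crossing the well's edge the cup leans forward by about 0.1 rad; it may rock back when the finger is withdrawn
- salt_box: round dark wooden box with a lid, 70 mm across, 58 mm high, behind the saucer to the right; leave it alone. Origin: centre of its underside
- teaspoon: steel teaspoon, 138 mm long, 28 mm wide, lying on the worktop left of the saucer; leave it alone. Origin: under its middle
- espresso_cup: small white cup with a handle, 62x83x50 mm, behind the saucer to the left; leave it alone. Origin: centre of its underside

How it is judged:
At the end, for the whole second after the job is handed in: The egg cup's foot is down in the saucer's well (axis within 6 mm of the well's centre, foot within 1 mm of the well's floor), level within 0.05 rad, with the egg upright (within 0.54 rad) in the cup, everything at rest, and the saucer flat and within 8 mm of where it stood (horizontal distance between egg_cup and saucer_well below 0.006 m and z of egg_cup in the frame of saucer_well below 0.001 m and angle between egg_cup's own z axis and vertical below 0.05 rad and angle between saucer's own z axis and vertical below 0.03 rad and distance between egg_mid and egg_cup below 0.043 m and angle between egg's own x axis and vertical above 2.6 rad and linear speed of egg_cup below 0.01 m/s and linear speed of egg below 0.02 m/s and distance of saucer from where it was at the start of the episode below 0.008 m); the robot touches nothing.
It fails at once if the egg cup is lifted (foot more than 20 mm above the worktop) or tipped by more than 0.25 rad (height (world z) of egg_cup above 0.02 m or angle between egg_cup's own z axis and vertical above 0.25 rad).
It fails at once if the robot touches the egg, or the egg comes out of the cup (contact force between any of the fingers, the arm and egg above 0.3 N or distance between egg_mid and egg_cup above 0.055 m).
It fails at once if the egg cup is pushed harder than 8 N (contact force between the fingers and egg_cup above 8 N).
It fails at once if the saucer is shifted by more than 8 mm or lifted (distance of saucer from where it was at the start of the episode above 0.008 m or height (world z) of saucer above 0.01 m).
It fails at once if the salt box, teaspoon or white cup is moved by more than 20 mm (distance of any of salt_box, teaspoon, espresso_cup from where it was at the start of the episode above 0.02 m).
It also fails if it takes over 48 s, if anything falls off the work surface, if the arm or the gripper's body presses on something with over 40 N, if the wrist force passes 120 N, or if a joint passes its speed limit or range.

## Robot

A 7-joint arm with a two-finger parallel gripper is mounted at the origin on a cart in front of the work surface, level with it; the furniture and walls round the work are solid. World frame = base frame: x ahead of the robot, y to its left, z up, the work surface at z = 0. Lengths are in m, angles in rad, forces in N, time in s.
With the tool pointing down it reaches from about 0.425 to 0.875 m from the base axis. Payload 8.4 kg.
Tool frame: the origin (TCP) lies between the finger pads; the fingertips stand 19 mm ahead of it and the grasp point (between the pads) is the TCP; z points along the fingers, y is the line along which they close (so a half turn about z gives the same grasp; the last joint's range is limited). The gripper opens to 87 mm and grips with 3 to 60 N. Pads are 19 mm wide; open, the fingers measure 117 mm over their backs; the gripper's body (75 mm by 190 mm) begins 51 mm behind the grasp point.
Start: joints at [-1.342, 0.333, 0.04, 1.465, -0.013, 1.343, -0.059], TCP at [0.209, 0.615, 0.242] pointing down, gripper open.
Joint ranges: [-2.58, 2.58], [-0.38, 2.09], [-1.3, 1.39], [0.25, 2.4], [-1.5, 4.64], [0.08, 2.09], [-2.65, 2.65]. Speed limits (rad/s): [2.22, 2.22, 2.79, 2.79, 3.14, 3.14, 3.14].

## Interface

Orientations are given as a rotation vector (axis times angle).
In Python, from bench import r gives the robot as it stands.
- The arm moves only by the tool inch_along, called by a JSON object that holds its "op" and its "data", one argument or row to a line. Schema: {"type":"object","properties":{"rows":{"type":"array","items":{"type":"object","properties":{"trans":{"type":"array","items":{"type":"number"},"minItems":3,"maxItems":3},"rot":{"type":"array","items":{"type":"number"},"minItems":3,"maxItems":3},"finger_gap":{"type":"number"}},"additionalProperties":false,"required":["finger_gap"]},"minItems":1,"maxItems":20},"force":{"type":"number"},"only":{"type":"string"},"quiet":{"type":"boolean"},"lines":{"type":"string"}},"required":["rows"],"additionalProperties":false}. rows is a list of rows, 1 to 20 of them, each an object with the fields trans (a list: dx, dy, dz in a scale on which 1.0 is 0.75 m), rot (a list: a rotation vector rx, ry, rz in shares of pi rad (1.0 is pi rad)), finger_gap (the opening from 0.0 (shut) to 1.0 (fully open)); a field left out counts as zero (the opening has to be given); each row is the pose to reach, as a shift and turn from the pose commanded when the call began, along the tool's axes at that moment; what a row does not reach only later rows make up. A row lasts 1/8 s, in which the tool goes at most 0.0625 m and 0.188 rad, less where a joint would pass 70% of its speed; a pose out of reach is approached as far as the arm can. The fingers move at their own pace and stop on an object; force is the grip in N (left out, the last holds). Time passes only in rows, so rows that do not move let the fingers close. The tool returns the time, the measured TCP pose, the force, the opening and the grip force at its end. only (a regular expression) keeps the lines of the reply that match it, lines (a string "A,B") keeps lines A to B, and quiet returns only ok. No shift or turn number may pass 1 either way. Input that does not fit is refused with a message, and nothing moves.
- r.state(): the state, without advancing time (a new reading comes with each control period).
- r.camera(name): name is "scene" or "top"; returns a dict with "color" (384x512x3 uint8, blue, green, red), "mtx" (3x3 intrinsics, pixels), "eye" and "orientation" of the camera in the world. Camera axes: x right, y up, looking along -z (the intrinsics and any distortion apply to the point x, -y, -z); pixel columns grow to the right and rows downward; lengths in m; the calibration is good to about 2 mm. A picture is of the moment at which its call begins. There is no depth.
- r.finish_job(): hands the job in; it is judged then, once.
The state is a dict: "time": time; "qpos": joint angles; "dq": joint speeds; "effort": joint torques, N m; "tcp_pos": TCP position; "tcp_rot": TCP orientation; "wrist_force": force on the tool from outside, world axes, zero at the start; "ft_torque": the same for the moment, N m; "gripper_width": opening from 0.0 (shut) to 1.0 (fully open); "finger_force": force on a finger pad.
Only numpy, scipy, OpenCV 4.12 (cv2) and the standard library are available. Lean on these libraries where they do the work, as an engineer would, in place of code of your own. Each camera call takes 0.05 s, during which the arm holds its last target. There are 200 camera calls.

## Working session

There is one attempt and no reset: what is moved stays moved. The work goes in short steps, Python scripts to look and compute and a tool call to move; the robot and the scene stay as the last step left them, time stands still between calls to the robot, and variables do not carry over. Pictures are saved under pics/ and viewed, at most 10 in all, crops included, and the job is handed in when it is done.

```bash
ls; mkdir -p pics
```

Run:
```python
from bench import r
import cv2,numpy as np
s=r.state();print(s)
for n in("top","scene"):
    c=r.camera(n);cv2.imwrite(f"pics/{n}0.png",c["color"]);print(n,c["mtx"],c["eye"],c["orientation"],[k for k in c])
```

```text
bench.py
pics
{'time': 0.0, 'qpos': array([-1.34219263,  0.33389791,  0.03985554,  1.46628092, -0.01337277,
        1.34329261, -0.0584814 ]), 'dq': array([-9.41297916e-04,  6.53128566e-05,  5.83083305e-04,  1.57924347e-03,
       -6.60942101e-04,  2.33878411e-03, -9.57500383e-04]), 'effort': array([-3.05195736e-04, -6.56382465e+01,  1.33451588e+00, -4.03799844e+01,
       -6.01216522e-02,  4.52805252e-02,  1.96180163e-04]), 'tcp_pos': array([0.20915929, 0.61496234, 0.24066268]), 'tcp_rot': array([-5.12550192e-01, -3.09936208e+00,  2.52537544e-03]), 'wrist_force': array([0.11237218, 0.12759557, 0.45254975]), 'ft_torque': array([ 0.02758468,  0.00183897, -0.05703339]), 'finger_force': 0.0, 'gripper_width': 0.9995818826282294}
top [[349.90750437   0.         259.52967904]
 [  0.         349.90750437 186.3665155 ]
 [  0.           0.           1.        ]] [0.41671168 0.03832564 0.88458448] [ 0.1272618  -0.15730532 -1.55089642] ['color', 'mtx', 'eye', 'orientation']
scene [[485.0548872    0.         249.73844235]
 [  0.         485.0548872  198.11325909]
 [  0.           0.           1.        ]] [ 0.01441424 -0.61052601  0.6330806 ] [ 0.90928751 -0.3467571  -0.63325258] ['color', 'mtx', 'eye', 'orientation']
```

View pics/top0.png

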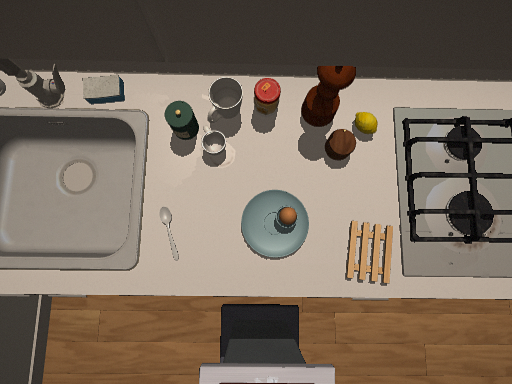

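View pics/scene0.png

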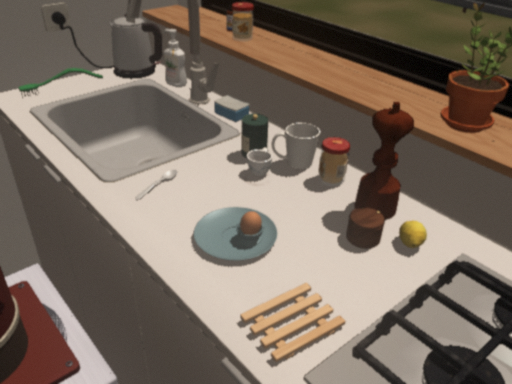

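The top view shows the saucer at about (275,223), with the egg up-right of the well at (288,216). In the scene view they are at about (235,234) and (251,225). Next I'll measure these positions.

Create h.py:
```python
from bench import r
import cv2,numpy as np
from scipy.spatial.transform import Rotation as Ro
def rays(c,px):
    px=np.atleast_2d(np.asarray(px,float)); K=c["mtx"]
    d=np.c_[(px[:,0]-K[0,2])/K[0,0],-(px[:,1]-K[1,2])/K[1,1],-np.ones(len(px))]
    return d@Ro.from_rotvec(c["orientation"]).as_matrix().T
def onplane(c,px,z):
    d=rays(c,px);e=np.array(c["eye"]);return e+d*((z-e[2])/d[:,2])[:,None]
def tri(cs,pxs):
    A=0;b=0
    for c,p in zip(cs,pxs):
        d=rays(c,p)[0];d/=np.linalg.norm(d);M=np.eye(3)-np.outer(d,d);A=A+M;b=b+M@c["eye"]
    return np.linalg.solve(A,b)
def blob(m):
    n,l,s,ce=cv2.connectedComponentsWithStats(m.astype(np.uint8))
    return l==1+np.argmax(s[1:,4])
WIN={"top":(190,360,160,290),"scene":(170,310,180,290)}
def masks(c,name):
    hsv=cv2.cvtColor(c["color"],cv2.COLOR_BGR2HSV).astype(int);H,S,V=hsv[...,0],hsv[...,1],hsv[...,2]
    w=np.zeros(H.shape,bool);x0,x1,y0,y1=WIN[name];w[y0:y1,x0:x1]=1
    egg=blob(w&((H<18)|(H>170))&(S>90)&(V>40)); sau=blob(w&(H>75)&(H<115)&(S>40))
    return egg,sau
def circ(P):  # Kasa circle fit
    A=np.c_[2*P[:,:2],np.ones(len(P))];x=np.linalg.lstsq(A,(P[:,:2]**2).sum(1),rcond=None)[0]
    return x[:2],np.sqrt(x[2]+x[:2]@x[:2])
def look(verbose=True):
    cs=[];ec=[];out={}
    for n in("top","scene"):
        c=r.camera(n);e,s=masks(c,n);cs.append(c)
        ct=max(cv2.findContours(e.astype(np.uint8),0,1)[0],key=len)
        m=cv2.moments(e.astype(np.uint8),True);ec.append((m['m10']/m['m00'],m['m01']/m['m00']))
        hull=cv2.convexHull(max(cv2.findContours(s.astype(np.uint8),0,1)[0],key=len))[:,0]
        p=onplane(c,hull,.015);out[n]=circ(p)
        if verbose:print(n,'egg px',np.round(ec[-1],1),'area',e.sum(),'egg@.044',onplane(c,ec[-1],.044)[0].round(4),'saucer',out[n][0].round(4),out[n][1].round(4))
    E=tri(cs,ec);
    if verbose:print('tri egg',E.round(4))
    return cs,out,E
```

Run:
```python
from h import *
cs,o,E=look()
c=cs[0]["color"][185:262,235:315];d=cs[1]["color"][200:270,185:285]
cv2.imwrite("pics/a.png",np.vstack([cv2.resize(c,(560,539//2*1),interpolation=2)[:0],cv2.resize(c,(390,375),interpolation=2)]))
cv2.imwrite("pics/ab.png",np.hstack([cv2.resize(c,(390,400),interpolation=2),cv2.resize(d,(400,400),interpolation=2)]))
```

```text
top egg px [352.5 250.6] area 449 egg@.044 [ 0.4197 -0.1997  0.044 ] saucer [ 0.492  -0.0505] 0.0155Traceback (most recent call last):
  File "<stdin>", line 2, in <module>
  File "h.py", line 30, in look
    c=r.camera(n);e,s=masks(c,n);cs.append(c)
                      ~~~~~^^^^^
  File "h.py", line 22, in masks
    egg=blob(w&((H<18)|(H>170))&(S>90)&(V>40)); sau=blob(w&(H>75)&(H<115)&(S>40))
                                                    ~~~~^^^^^^^^^^^^^^^^^^^^^^^^^
  File "h.py", line 17, in blob
    return l==1+np.argmax(s[1:,4])
                ~~~~~~~~~^^^^^^^^^
    return _wrapfunc(a, 'argmax', axis=axis, out=out, **kwds)
    return bound(*args, **kwds)
ValueError: attempt to get argmax of an empty sequence
```

```bash
sed -i 's/"top":(190,360,160,290)/"top":(190,340,160,290)/' h.py
```

Run:
```python
from h import *
for n,ps in(("top",[(255,235),(250,215),(275,200),(288,216),(286,221),(275,224),(320,250),(288,211)]),("scene",[(215,230),(235,215),(220,250),(251,222),(250,238),(247,230),(290,250)])):
    c=r.camera(n)["color"];h=cv2.cvtColor(c,cv2.COLOR_BGR2HSV)
    print(n,[(p,h[p[1],p[0]].tolist()) for p in ps])
c=cv2.imread("pics/top0.png")[185:262,235:315];d=cv2.imread("pics/scene0.png")[200:270,185:285]
cv2.imwrite("pics/ab.png",np.hstack([cv2.resize(c,(390,400),interpolation=2),cv2.resize(d,(400,400),interpolation=2)]))
```

```text
top [((255, 235), [76, 30, 146]), ((250, 215), [84, 33, 125]), ((275, 200), [86, 28, 128]), ((288, 216), [13, 162, 162]), ((286, 221), [12, 157, 94]), ((275, 224), [79, 36, 57]), ((320, 250), [15, 41, 193]), ((288, 211), [13, 160, 185])]
scene [((215, 230), [82, 27, 141]), ((235, 215), [81, 26, 139]), ((220, 250), [82, 28, 137]), ((251, 222), [12, 125, 135]), ((250, 238), [60, 11, 67]), ((247, 230), [11, 110, 86]), ((290, 250), [15, 33, 218])]
```

View pics/ab.png

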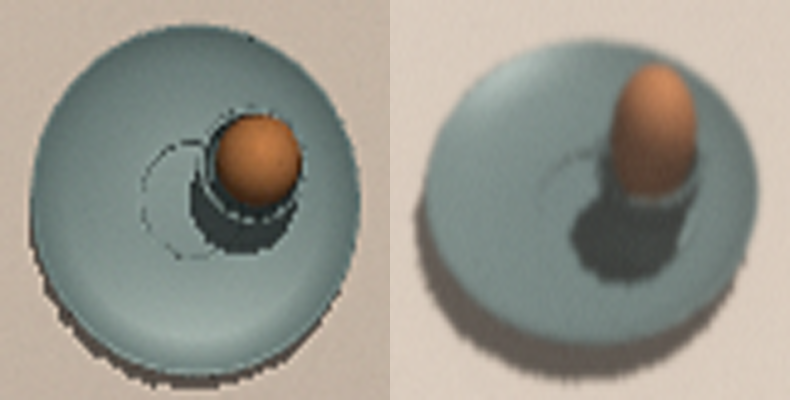

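The crops show the dark well ring centred at about (274.6,223.5) px in the top view, with the egg and cup to its right and up. The cup is standing upright. I'll adjust the masks and measure.

```bash
sed -i 's/(H>75)&(H<115)&(S>40)/(H>50)\&(H<115)\&(S>17)\&(V>60)/' h.py
```

Run:
```python
from h import *
cs,o,E=look()
c=cs[0]
# well ring: dark thin pixels near saucer centre, away from the cup/shadow
g=cv2.cvtColor(c["color"],cv2.COLOR_BGR2GRAY);bh=cv2.morphologyEx(g,cv2.MORPH_BLACKHAT,np.ones((5,5)))
ys,xs=np.nonzero(bh>12);P=onplane(c,np.c_[xs,ys],.0062);S=o["top"][0]
d=np.linalg.norm(P[:,:2]-S,axis=1);k=(abs(d-.0275)<.008)&(((P[:,:2]-S)@(E[:2]-S))<.002)
print(k.sum());w,R=circ(P[k]);print('well',w.round(4),R.round(4))
s=r.state();print(Ro.from_rotvec(s['tcp_rot']).as_matrix().round(3))
```

```text
top egg px [287.4 215.3] area 243 egg@.044 [ 0.5015 -0.045   0.044 ] saucer [ 0.4859 -0.016 ] 0.0833
scene egg px [250.8 222.4] area 345 egg@.044 [ 0.5048 -0.0422  0.044 ] saucer [ 0.4843 -0.0184] 0.081
tri egg [ 0.5016 -0.045   0.0472]
93
well [ 0.4865 -0.0167] 0.0267
[[-0.947  0.322 -0.   ]
 [ 0.322  0.947 -0.   ]
 [-0.    -0.    -1.   ]]
```

The rows are not in the units I measure in: shifts go in shares of 0.75 m and turns go in shares of pi rad. I convert before sending: -0.562 m / 0.75 = -0.7493, -0.346 m / 0.75 = -0.4613, 0.756 rad / 3.1416 = 0.2406.

{"op": "inch_along", "data": {
  "rows": [
    {"trans":[-0.4613, -0.3573, 0], "rot":[0, 0, 0.1197], "finger_gap":0.46},
    {"trans":[-0.4613, -0.3573, 0], "rot":[0, 0, 0.1197], "finger_gap":0.46},
    {"trans":[-0.4613, -0.3573, 0], "rot":[0, 0, 0.1197], "finger_gap":0.46},
    {"trans":[-0.4613, -0.3573, 0], "rot":[0, 0, 0.1197], "finger_gap":0.46},
    {"trans":[-0.4613, -0.3573, 0], "rot":[0, 0, 0.1197], "finger_gap":0.46},
    {"trans":[-0.4613, -0.3573, 0], "rot":[0, 0, 0.1197], "finger_gap":0.46},
    {"trans":[-0.4613, -0.3573, 0], "rot":[0, 0, 0.1197], "finger_gap":0.46},
    {"trans":[-0.4613, -0.3573, 0], "rot":[0, 0, 0.1197], "finger_gap":0.46},
    {"trans":[-0.696, -0.7493, 0.16], "rot":[0, 0, 0.2406], "finger_gap":0.46},
    {"trans":[-0.696, -0.7493, 0.16], "rot":[0, 0, 0.2406], "finger_gap":0.46},
    {"trans":[-0.696, -0.7493, 0.16], "rot":[0, 0, 0.2406], "finger_gap":0.46},
    {"trans":[-0.696, -0.7493, 0.16], "rot":[0, 0, 0.2406], "finger_gap":0.46},
    {"trans":[-0.696, -0.7493, 0.16], "rot":[0, 0, 0.2406], "finger_gap":0.46},
    {"trans":[-0.696, -0.7493, 0.16], "rot":[0, 0, 0.2406], "finger_gap":0.46},
    {"trans":[-0.696, -0.7493, 0.16], "rot":[0, 0, 0.2406], "finger_gap":0.46},
    {"trans":[-0.696, -0.7493, 0.16], "rot":[0, 0, 0.2406], "finger_gap":0.46},
    {"trans":[-0.696, -0.7493, 0.16], "rot":[0, 0, 0.2406], "finger_gap":0.46},
    {"trans":[-0.696, -0.7493, 0.16], "rot":[0, 0, 0.2406], "finger_gap":0.46}
  ]
}}

```text
time: 2.65
tcp_pos: [0.5228, -0.0835, 0.1219]
tcp_rot: [1.617, 2.693, 0.001]
wrist_force: [-0.3, 0.2, -0.9]
gripper_width: 0.459
finger_force: 0.0
```

Create rel.py:
```python
from h import *
import sys
cup=np.array(eval(sys.argv[1])) if len(sys.argv)>1 else np.array([.5015,-.045])
s=r.state();M=Ro.from_rotvec(s['tcp_rot']).as_matrix()
print('t',s['time'],'tcp',s['tcp_pos'].round(4),'w',round(s['gripper_width'],3),'F',s['wrist_force'].round(2))
print('x axis',M[:,0].round(3),'z',M[:,2].round(3))
for n,p in(('cup',cup),('well',np.array([.4865,-.0167]))):
    print(n,'in tool',(M.T@(np.r_[p,.04]-s['tcp_pos'])).round(4))
```

```bash
python3 rel.py
```

```text
t 2.65 tcp [ 0.5228 -0.0835  0.1219] w 0.459 F [-0.27  0.24 -0.9 ]
x axis [-0.47   0.883  0.   ] z [ 0.001  0.001 -1.   ]
cup in tool [ 0.0439 -0.0008  0.0819]
well in tool [ 0.076  -0.0007  0.0819]
```

Converted, 0.08 m / 0.75 = 0.1067, 0.06 m / 0.75 = 0.08.

{"op": "inch_along", "data": {
  "rows": [
    {"trans":[-0.004, -0.0013, 0.0533], "finger_gap":0.46},
    {"trans":[-0.004, -0.0013, 0.08], "finger_gap":0.46},
    {"trans":[-0.004, -0.0013, 0.1067], "finger_gap":0.46},
    {"trans":[-0.004, -0.0013, 0.1067], "finger_gap":0.46},
    {"trans":[-0.004, -0.0013, 0.1067], "finger_gap":0.46}
  ]
}}

```text
time: 3.28
tcp_pos: [0.5236, -0.0877, 0.0424]
tcp_rot: [1.619, 2.691, 0.001]
wrist_force: [-0.3, 0.0, 0.7]
gripper_width: 0.458
finger_force: 0.0
```

```bash
python3 rel.py
```

Run:
```python
from h import *
cs=[r.camera(n)["color"] for n in("top","scene")]
cv2.imwrite("pics/low.png",np.hstack([cv2.resize(cs[0][170:290,210:330],(400,400),interpolation=2),cv2.resize(cs[1][170:290,180:300],(400,400),interpolation=2)]))
```

```text
t 3.275 tcp [ 0.5236 -0.0877  0.0424] w 0.458 F [-0.25  0.03  0.66]
x axis [-0.468  0.884 -0.   ] z [ 0.001  0.    -1.   ]
cup in tool [0.0481 0.0005 0.0024]
well in tool [0.0801 0.0005 0.0024]
```

View pics/low.png

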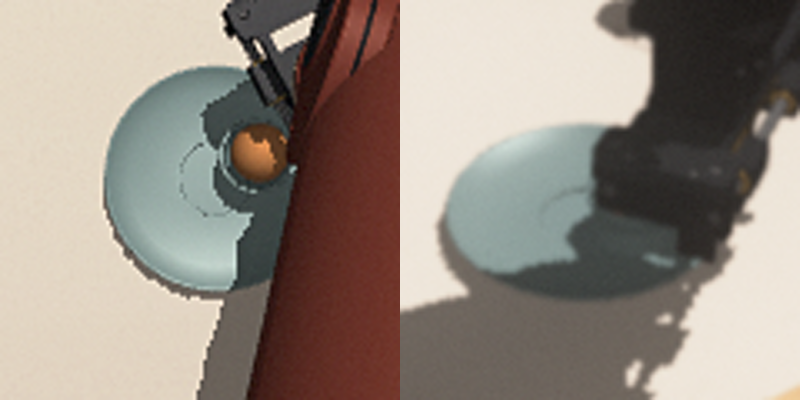

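The fingertips are behind the cup, clear of the egg (top crop about (258,152)) and the saucer rim. Now a slow first push.

Converted, 0.036 m / 0.75 = 0.048, 0.034 m / 0.75 = 0.0453.

{"op": "inch_along", "data": {
  "rows": [
    {"trans":[0.0107, 0, 0], "finger_gap":0.46},
    {"trans":[0.0187, 0, 0], "finger_gap":0.46},
    {"trans":[0.0213, 0, 0], "finger_gap":0.46},
    {"trans":[0.024, 0, 0], "finger_gap":0.46},
    {"trans":[0.0267, 0, 0], "finger_gap":0.46},
    {"trans":[0.0293, 0, 0], "finger_gap":0.46},
    {"trans":[0.032, 0, 0], "finger_gap":0.46},
    {"trans":[0.0347, 0, 0], "finger_gap":0.46},
    {"trans":[0.0373, 0, 0], "finger_gap":0.46},
    {"trans":[0.04, 0, 0], "finger_gap":0.46},
    {"trans":[0.0427, 0, 0], "finger_gap":0.46},
    {"trans":[0.0453, 0, 0], "finger_gap":0.46},
    {"trans":[0.048, 0, 0], "finger_gap":0.46},
    {"trans":[0.048, 0, 0], "finger_gap":0.46}
  ]
}}

```text
time: 5.12
tcp_pos: [0.5061, -0.0559, 0.0415]
tcp_rot: [-1.62, -2.692, 0.0]
wrist_force: [0.8, -0.3, 0.6]
gripper_width: 0.461
finger_force: 0.1
```

Run:
```python
from h import *
cs,o,E=look()
cs=[c["color"] for c in cs]
cv2.imwrite("pics/p1.png",np.hstack([cv2.resize(cs[0][170:290,210:330],(400,400),interpolation=2),cv2.resize(cs[1][170:290,180:300],(400,400),interpolation=2)]))
```

```bash
python3 rel.py
```

```text
top egg px [309.4 229.3] area 7682 egg@.044 [ 0.4687 -0.0976  0.044 ] saucer [0.4855 0.0029] 0.0702
scene egg px [303.9 287.9] area 24 egg@.044 [ 0.4604 -0.2335  0.044 ] saucer [0.4533 0.0155] 0.044
tri egg [ 0.5062 -0.1424 -0.0631]
t 5.225 tcp [ 0.5061 -0.056   0.0415] w 0.458 F [ 0.59 -0.06 -0.16]
x axis [-0.468  0.884  0.   ] z [-0.  0. -1.]
cup in tool [0.0119 0.0011 0.0015]
well in tool [0.0439 0.0011 0.0015]
```

View pics/p1.png

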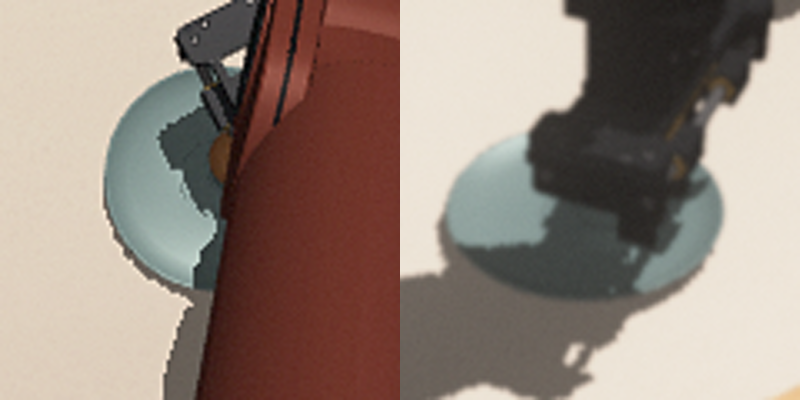

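The cup has moved roughly 16 mm towards the well; the egg's left edge is now at top px 273. I'll back off for an unobstructed check of the alignment.

Converted, -0.18 m / 0.75 = -0.24, -0.15 m / 0.75 = -0.2.

{"op": "inch_along", "data": {
  "rows": [
    {"trans":[-0.0067, 0, 0], "finger_gap":0.46},
    {"trans":[-0.04, 0, 0], "finger_gap":0.46},
    {"trans":[-0.08, 0, -0.04], "finger_gap":0.46},
    {"trans":[-0.1333, 0, -0.08], "finger_gap":0.46},
    {"trans":[-0.2, 0, -0.1067], "finger_gap":0.46},
    {"trans":[-0.24, 0, -0.1067], "finger_gap":0.46},
    {"trans":[-0.24, 0, -0.1067], "finger_gap":0.46}
  ]
}}

```text
time: 6.1
tcp_pos: [0.5905, -0.2183, 0.1216]
tcp_rot: [1.624, 2.688, -0.003]
wrist_force: [-0.9, 0.5, -0.6]
gripper_width: 0.457
finger_force: 0.0
```

Run:
```python
from h import *
cs,o,E=look()
cs=[c["color"] for c in cs]
cv2.imwrite("pics/p2.png",np.hstack([cv2.resize(cs[0][170:290,210:330],(400,400),interpolation=2),cv2.resize(cs[1][170:290,180:300],(400,400),interpolation=2)]))
```

```bash
python3 rel.py
```

```text
top egg px [282.6 216.2] area 237 egg@.044 [ 0.4991 -0.0333  0.044 ] saucer [ 0.486  -0.0161] 0.0832
scene egg px [246.  220.6] area 368 egg@.044 [ 0.501  -0.0319  0.044 ] saucer [ 0.4845 -0.0187] 0.0809
tri egg [ 0.4993 -0.0334  0.0457]
t 6.2 tcp [ 0.5899 -0.2151  0.121 ] w 0.461 F [-0.42  1.49  0.38]
x axis [-0.467  0.884  0.001] z [-0.001  0.    -1.   ]
cup in tool [0.1917 0.0014 0.0811]
well in tool [0.2237 0.0014 0.0812]
```

View pics/p2.png

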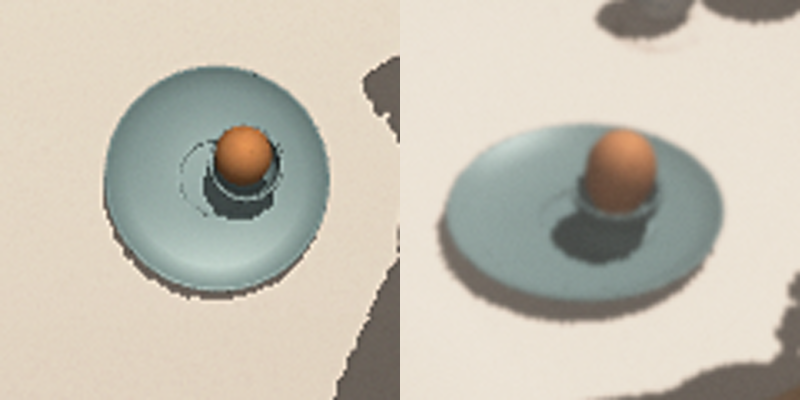

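The egg now sits off-centre in the cup in the top crop: egg at (243,155), lip ring at about (248,165). So the egg is leaning slightly and isn't a reliable proxy for the cup. I'll zoom in and measure the lip ring directly.

Run:
```python
from h import *
for i,n in enumerate(("top","scene")):
    c=r.camera(n)
    x0,y0=((260,195),(220,195))[i]
    z=cv2.resize(c["color"][y0:y0+50,x0:x0+50],(400,400),interpolation=cv2.INTER_CUBIC)
    z=cv2.convertScaleAbs(z,alpha=1.5)
    for k in range(0,50,10):
        cv2.line(z,(k*8,0),(k*8,6),(0,0,255),1);cv2.line(z,(0,k*8),(6,k*8),(0,0,255),1)
    o=z if i==0 else np.hstack([o,z])
cv2.imwrite("pics/z1.png",o)
```

```text
(no output)
```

View pics/z1.png

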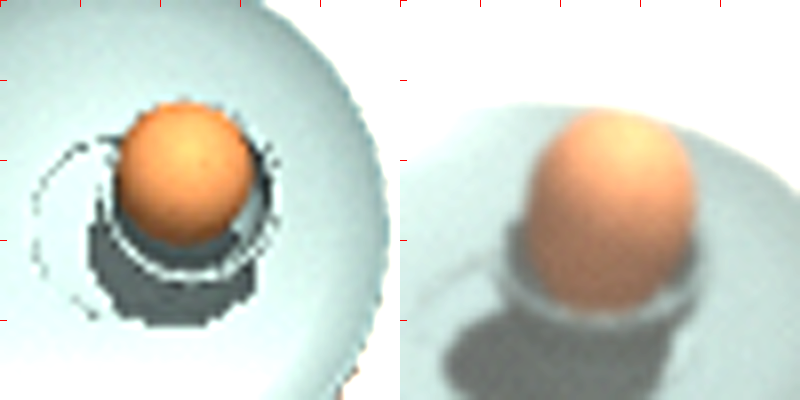

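The zoom shows the lip ring centred at about (283.2,218.2) px in the top view and (244.8,227.1) in the scene view. The egg is off-centre in it by a few mm. Next I'll convert those pixels to positions.

Run:
```python
from h import *
t=r.camera("top");s=r.camera("scene");w=np.array([.4865,-.0167])
print('top',onplane(t,(283.2,218.2),.036)[0].round(4),'first',onplane(t,(286.2,216.1),.036)[0].round(4))
print('scene',onplane(s,(244.8,227.1),.035)[0].round(4), 'corr',(onplane(s,(244.8,227.1),.035)[0][:2]+[.0015,.0026]).round(4))
# lip ring by brightness along radial profiles (top): dark interior -> bright lip -> dark outside on shadow side
g=cv2.GaussianBlur(cv2.cvtColor(t["color"],cv2.COLOR_BGR2GRAY),(1,1),0).astype(np.float32)
c0=np.array([283.2,218.2])
for it in range(3):
    P=[]
    for a in np.linspace(-np.pi*.1,np.pi*1.0,60):
        rr=np.arange(8,13,.1);q=c0+np.c_[np.cos(a)*rr,np.sin(a)*rr]
        v=cv2.remap(g,q[:,0].astype(np.float32)[None],q[:,1].astype(np.float32)[None],1)[0]
        i=np.argmax(v[:-1]);P.append(q[i])
    c0,R=circ(np.array(P));res=np.abs(np.linalg.norm(P-c0,axis=1)-R)
    P=np.array(P)[res<.7];c0,R=circ(P);print(c0.round(2),R.round(2),len(P))
print(onplane(t,c0,.036)[0].round(4))
```

```text
top [ 0.495  -0.0355  0.036 ] first [ 0.5002 -0.0428  0.036 ]
scene [ 0.4934 -0.0377  0.035 ] corr [ 0.4949 -0.0351]
[283.84 217.62] 11.57 37
[283.91 217.83] 11.38 42
[283.98 217.82] 11.42 42
[ 0.496  -0.0374  0.036 ]
```

Both views put the cup at (0.495,-0.035). It is centred in the finger cradle, 20 mm short of the well. The remaining push is about 20 mm with a 1.4 mm sideways correction, done more slowly.

Converted, 0.175 m / 0.75 = 0.2333, 0.174 m / 0.75 = 0.232.

{"op": "inch_along", "data": {
  "rows": [
    {"trans":[0.0667, 0.0019, 0.0667], "finger_gap":0.46},
    {"trans":[0.1333, 0.0019, 0.1067], "finger_gap":0.46},
    {"trans":[0.1867, 0.0019, 0.1067], "finger_gap":0.46},
    {"trans":[0.2133, 0.0019, 0.1067], "finger_gap":0.46},
    {"trans":[0.2267, 0.0019, 0.1067], "finger_gap":0.46},
    {"trans":[0.232, 0.0019, 0.1067], "finger_gap":0.46},
    {"trans":[0.2333, 0.0019, 0.1067], "finger_gap":0.46}
  ]
}}

```text
time: 7.28
tcp_pos: [0.5101, -0.0603, 0.0418]
tcp_rot: [1.621, 2.691, 0.0]
wrist_force: [-0.0, -0.0, 0.0]
gripper_width: 0.462
finger_force: 0.0
```

```bash
python3 rel.py
```

```text
t 7.275 tcp [ 0.5101 -0.0603  0.0418] w 0.462 F [-0.01 -0.04  0.03]
x axis [-0.468  0.884 -0.   ] z [ 0.001 -0.    -1.   ]
cup in tool [ 0.0176 -0.0004  0.0018]
well in tool [ 0.0496 -0.0005  0.0018]
```

{"op": "inch_along", "data": {
  "rows": [
    {"trans":[0.0013, 0, 0], "finger_gap":0.46},
    {"trans":[0.0027, 0, 0], "finger_gap":0.46},
    {"trans":[0.004, 0, 0], "finger_gap":0.46},
    {"trans":[0.0053, 0, 0], "finger_gap":0.46},
    {"trans":[0.0067, 0, 0], "finger_gap":0.46},
    {"trans":[0.008, 0, 0], "finger_gap":0.46},
    {"trans":[0.0093, 0, 0], "finger_gap":0.46},
    {"trans":[0.0107, 0, 0], "finger_gap":0.46},
    {"trans":[0.012, 0, 0], "finger_gap":0.46},
    {"trans":[0.0133, 0, 0], "finger_gap":0.46},
    {"trans":[0.0147, 0, 0], "finger_gap":0.46},
    {"trans":[0.016, 0, 0], "finger_gap":0.46},
    {"trans":[0.0173, 0, 0], "finger_gap":0.46},
    {"trans":[0.0187, 0, 0], "finger_gap":0.46},
    {"trans":[0.02, 0, 0], "finger_gap":0.46},
    {"trans":[0.0213, 0, 0], "finger_gap":0.46},
    {"trans":[0.0227, 0, 0], "finger_gap":0.46},
    {"trans":[0.024, 0, 0], "finger_gap":0.46}
  ]
}}

```text
time: 9.52
tcp_pos: [0.5013, -0.0439, 0.0416]
tcp_rot: [-1.62, -2.691, 0.0]
wrist_force: [0.6, -0.0, -0.5]
gripper_width: 0.456
finger_force: 0.3
```

```bash
python3 rel.py
```

```text
t 9.525 tcp [ 0.5013 -0.0439  0.0416] w 0.456 F [ 0.57 -0.04 -0.51]
x axis [-0.468  0.884 -0.   ] z [-0. -0. -1.]
cup in tool [-0.0011 -0.0003  0.0016]
well in tool [ 0.031  -0.0004  0.0016]
```

Converted, 0.0065 m / 0.75 = 0.0087, 0.006 m / 0.75 = 0.008.

{"op": "inch_along", "data": {
  "rows": [
    {"trans":[0.0013, 0, 0], "finger_gap":0.46},
    {"trans":[0.0027, 0, 0], "finger_gap":0.46},
    {"trans":[0.004, 0, 0], "finger_gap":0.46},
    {"trans":[0.0053, 0, 0], "finger_gap":0.46},
    {"trans":[0.0067, 0, 0], "finger_gap":0.46},
    {"trans":[0.008, 0, 0], "finger_gap":0.46},
    {"trans":[0.0087, 0, 0], "finger_gap":0.46},
    {"trans":[0.0087, 0, 0], "finger_gap":0.46}
  ]
}}

```text
time: 10.52
tcp_pos: [0.4983, -0.0382, 0.0416]
tcp_rot: [1.62, 2.691, -0.0]
wrist_force: [-0.5, -0.7, -0.0]
gripper_width: 0.457
finger_force: 0.3
```

```bash
python3 rel.py
```

```text
t 10.525 tcp [ 0.4983 -0.0382  0.0416] w 0.457 F [-0.45 -0.7  -0.01]
x axis [-0.468  0.884 -0.   ] z [-0. -0. -1.]
cup in tool [-0.0075 -0.0004  0.0016]
well in tool [ 0.0245 -0.0004  0.0016]
```

{"op": "inch_along", "data": {
  "rows": [
    {"trans":[-0.0013, 0, 0], "finger_gap":0.46},
    {"trans":[-0.004, 0, 0], "finger_gap":0.46},
    {"trans":[-0.008, 0, 0], "finger_gap":0.46},
    {"trans":[-0.0267, 0, 0], "finger_gap":0.46},
    {"trans":[-0.0667, 0, -0.0267], "finger_gap":0.46},
    {"trans":[-0.1333, 0, -0.08], "finger_gap":0.46},
    {"trans":[-0.2, 0, -0.1067], "finger_gap":0.46},
    {"trans":[-0.2667, 0, -0.1067], "finger_gap":0.46},
    {"trans":[-0.2667, 0, -0.1067], "finger_gap":0.46}
  ]
}}

```text
time: 11.65
tcp_pos: [0.5922, -0.2206, 0.1217]
tcp_rot: [1.626, 2.685, -0.004]
wrist_force: [-0.4, 0.2, -0.1]
gripper_width: 0.461
finger_force: 0.0
```

Run:
```python
from h import *
cs,o,E=look()
for i,n in enumerate(("top","scene")):
    c=cs[i];x0,y0=((252,198),(210,195))[i]
    z=cv2.resize(c["color"][y0:y0+50,x0:x0+50],(400,400),interpolation=cv2.INTER_CUBIC);z=cv2.convertScaleAbs(z,alpha=1.5)
    p=z if i==0 else np.hstack([p,z])
cv2.imwrite("pics/z2.png",p)
```

```text
top egg px [274.2 219.7] area 237 egg@.044 [ 0.4903 -0.0131  0.044 ] saucer [ 0.4858 -0.0161] 0.0833
scene egg px [236.4 218.2] area 359 egg@.044 [ 0.4912 -0.014   0.044 ] saucer [ 0.4846 -0.0185] 0.081
tri egg [ 0.4908 -0.0135  0.0438]
```

View pics/z2.png

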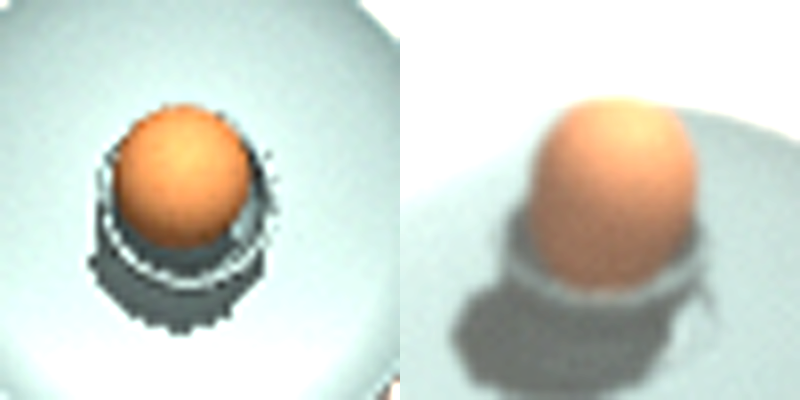

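The zoom shows the cup centred over the saucer's well, the egg upright and the saucer unmoved. The lip ring is at about (275,221.7) px in the top view. To confirm it has dropped, I'll match the cup patch between the two zooms and compare with the known geometry.

Run:
```python
from h import *
a=cv2.imread("pics/z1.png");b=cv2.imread("pics/z2.png")
pos=[]
for i,(sl,o1,o2,c1) in enumerate([((100,90,180,190),(260,195),(252,198),(283.2,218.2)),((490-400,100,225,230),(220,195),(210,195),(244.8,227.1))]):
    x,y,w,h=sl;A=a[:,400*i:400*i+400];B=b[:,400*i:400*i+400]
    m=cv2.matchTemplate(B,A[y:y+h,x:x+w],cv2.TM_CCOEFF_NORMED);_,s,_,p=cv2.minMaxLoc(m)
    pos.append(np.array(c1)+np.array(o2)-o1+(np.array(p)-(x,y))/8);print(p,round(s,3),pos[-1])
t=r.camera("top");s=r.camera("scene")
p0=tri([t,s],[(283.2,218.2),(244.8,227.1)]);p1=tri([t,s],pos);print(p0.round(4),p1.round(4),(p1-p0).round(4))
print('top@.034',onplane(t,pos[0],.034)[0].round(4),'@.036',onplane(t,pos[0],.036)[0].round(4))
```

```text
(99, 95) 0.931 [275.075 221.825]
(93, 81) 0.98 [235.175 224.725]
[ 0.4952 -0.0357  0.0329] [ 0.4864 -0.0161  0.0311] [-0.0089  0.0196 -0.0018]
top@.034 [ 0.4861 -0.0159  0.034 ] @.036 [ 0.4859 -0.0158  0.036 ]
```

```bash
python3 -c "
from bench import r
print(r.finish_job())"
```

```text
the job is handed in; nothing more can be done
None
```

I pushed the egg cup into the saucer's well in two slow pushes and handed the job in: by camera it sits within about 1 mm of the well's centre and 1.8 mm lower (2.2 mm expected), with the egg upright and the saucer unmoved; no verdict came back.

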